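# Sort salvaged brass door fittings into their stock trays

### The job

Sort the five brass door fittings lying on the bench into the three red stock trays, each with its own kind: both door knobs go in the tray that already holds a knob, both folded hinges in the tray that holds a hinge, and the pull handle in the tray that holds a pull handle. Lower each piece until it rests on the tray floor, not on top of another piece, with the knobs standing on their round bases, the pull handle plate down and the hinges flat; do not drop or throw them. Leave the candlestick and the glass lamp shade standing where they are.

Things in the scene. Friction and masses are not known exactly. Their poses are not given: they have to be found in the camera images.
- knob_a: turned brass door knob standing upright on the bench on its round rose (base plate): rose 58 mm across and 7 mm thick, thin neck 21 mm across, round grip 52 mm across that is widest from 34 to 41 mm above the underside, 55 mm high in all, about 0.2 kg. There are two alike. Origin: centre of the rose's underside; z up along its axis; x and y mean nothing (it is round)
- knob_b: turned brass door knob standing upright on the bench on its round rose (base plate): rose 58 mm across and 7 mm thick, thin neck 21 mm across, round grip 52 mm across that is widest from 34 to 41 mm above the underside, 55 mm high in all, about 0.2 kg. There are two alike. Origin: centre of the rose's underside; z up along its axis; x and y mean nothing (it is round)
- hinge_a: One of two alike brass butt hinges, folded shut (rigid), lying flat: 70 mm long along x (81 with the small balls at the barrel ends), 36 mm wide along y (-18 to +18), 11 mm thick. The 11 mm round barrel runs along the -y edge, leaves on the +y side, screw holes show on top. About 0.15 kg. Origin: centre of underside; z up. Either side may end up on top
- hinge_b: One of two alike brass butt hinges, folded shut (rigid), lying flat: 70 mm long along x (81 with the small balls at the barrel ends), 36 mm wide along y (-18 to +18), 11 mm thick. The 11 mm round barrel runs along the -y edge, leaves on the +y side, screw holes show on top. About 0.15 kg. Origin: centre of underside; z up. Either side may end up on top
- pull_handle: brass bow pull handle on a flat plate lying plate down on the bench: plate 110 mm along x, 32 mm along y, 4 mm thick; above it a round bar 12 mm thick runs along x, its straight middle (x from -24 to +24 mm) centred 34 mm above the underside, with 24 mm free between it and the plate; 40 mm high in all, about 0.18 kg. Origin: centre of the plate's underside; z up
- knob_tray: Fixed red plastic tray, one of three alike: the one already holding a door knob. 180 mm along x, 200 mm along y (rim lip 5 mm more all round), 45 mm high, walls and floor 4 mm. Origin: centre of underside; z up; -x side faces the robot. Its stock door knob, like the ones to sort, stands loose in the +x half, about 52 mm from centre; the -x half is empty
- hinge_tray: Fixed red plastic tray, one of three alike: the one already holding a hinge. 180 mm along x, 200 mm along y (rim lip 5 mm more all round), 45 mm high, walls and floor 4 mm. Origin: centre of underside; z up; -x side faces the robot. Its stock hinge, like the ones to sort, lies loose in the +x half, about 52 mm from centre, its length along y; the -x half is empty
- pull_tray: Fixed red plastic tray, one of three alike: the one already holding a pull handle. 180 mm along x, 200 mm along y (rim lip 5 mm more all round), 45 mm high, walls and floor 4 mm. Origin: centre of underside; z up; -x side faces the robot. Its stock pull handle, like the ones to sort, lies loose in the +x half, about 52 mm from centre, its length along y; the -x half is empty
- candlestick: bystander: turned brass candlestick, 135 mm high, round foot 90 mm across, standing loose to one side of the work. Origin: centre of its underside; z up
- glass_shade: bystander: opal white glass lamp shade, bell-shaped, open at top and bottom, standing loose on its wide rim to the other side of the work; 124 mm across at the bottom, 54 mm at the neck, 85 mm high. Origin: centre of its underside; z up

How it is judged:
By the outcome, as a careful person would: the job done as asked, in the order asked, and still so for the second after the job is handed in, with the robot touching nothing.
It also fails if it takes over 109 s, if anything falls off the work surface, if the arm or the gripper's body presses on something with over 40 N, if the wrist force passes 120 N, or if a joint passes its speed limit or range.

### The arm

A 7-joint arm with a two-finger parallel gripper is mounted at the origin on the work surface. World frame = base frame: x ahead of the robot, y to its left, z up, the work surface at z = 0. Lengths are in m, angles in degrees, forces in N, time in s.
With the tool pointing down it reaches from about 0.4 to 0.75 m from the base axis. Payload 19.5 kg.
Tool frame: the origin (TCP) lies midway between the tips of the shut fingers; the grasp point (between the pads) lies 19 mm behind it (manip.grasp_offset is the distance from the TCP to the grasp point, in m); x points along the fingers, y is the direction in which the jaws open and shut, and the axes are right-handed (so a half turn about x gives the same grasp; the last joint's range is limited). The gripper opens to 85 mm and grips with 20 to 120 N. Pads are 22 mm wide; open, the fingers measure 114 mm over their backs; the gripper's body (76 mm by 85 mm) begins 54 mm behind the grasp point. The pads swing forward as they close: fully open they stand 13 mm farther back than shut.
Start: joints at [64.819, 40.479, -1.581, 85.061, 1.261, 54.483, -4.326], TCP at [0.223, -0.53, 0.231] pointing down, gripper open.
Joint ranges: [-155.06, 155.06], [-18.47, 123.98], [-90, 86.84], [0, 140.48], [-83.41, 263.41], [0, 116], [-161.91, 161.91]. Speed limits (degrees/s): [108.29, 108.29, 147.25, 147.25, 172.46, 172.46, 172.46].

### API

Orientations are given as [roll, pitch, yaw] about the fixed x, y, z axes, in that order (R = Rz(yaw) Ry(pitch) Rx(roll)).
In Python, from station import manip, optics gives the robot as it stands.
- The arm moves only by the tool play_rows, never from a script. Its argument "plan" is a list of rows, each a list of 5 numbers: the shift along the tool's x, y, z in units of 2.5 cm (1.0 is 2.5 cm), then the turn about the tool's x in units of 0.08 rad (1.0 is 0.08 rad), then the closure, from -1 (fully open) to 1 (shut). In form: [[x, y, z, twist, fingers], ...]. A call has 1 to 10 rows; each row shifts and turns the commanded pose from where the row before left it, along the tool's axes as they then stand; what a row does not reach is not made up. A row lasts 1/12 s, in which the tool goes at most 41.7 mm and 7.16 degrees, less where a joint would pass 70% of its speed; a pose out of reach is approached as far as the arm can. A call with a number of a shift or a turn outside -1 to 1 is refused whole. A call with a gripper value outside its range is refused whole. The fingers move at their own pace and stop on an object; "newtons" is the grip in N (left out, the last holds). Time passes only in rows, so rows that do not move let the fingers close. It gives the time, the measured TCP pose, the force and the opening at its end, in the units of the state.
- manip.read_state(): the state, without advancing time (a new reading comes with each control period).
- optics.capture(name): name is "scene" or "top" or "wrist"; returns a dict with "frame" (420x560x3 uint8, blue, green, red), "K" (3x3 intrinsics, pixels), "dist" ([k1, k2, p1, p2, k3] as OpenCV has them; the pictures are not rectified), "cam_to_world" (4x4, takes a point from camera to world coordinates). Camera axes: x right, y down, z forward; pixel columns grow to the right and rows downward; lengths in m; the calibration is good to about 2 mm. A picture is of the moment at which its call begins. There is no depth.
- manip.sign_off(): hands the job in, once; it reports no verdict.
The state is a dict: "clock": time; "joint_pos": joint angles; "dq": joint speeds; "tau": joint torques, N m; "eef_pos": TCP position; "tcp_rot": TCP orientation; "contact_force": force on the tool from outside, world axes, zero at the start; "torque": the same for the moment, N m; "grip_width": opening from 0.0 (shut) to 1.0 (fully open).
Only numpy, scipy, OpenCV 4.12 (cv2) and the standard library are available. Lean on these libraries where they do the work, as an engineer would, in place of code of your own. Each camera call takes 0.05 s, during which the arm holds its last target. There are 200 camera calls.

## Working session

There is one attempt and no reset: what is moved stays moved. The work goes in short steps, Python scripts to look and compute and a tool call to move; the robot and the scene stay as the last step left them, time stands still between calls to the robot, and variables do not carry over. Pictures are saved under pics/ and viewed, about 12 in all and at most 16, crops included, and the job is handed in when it is done.

Besides the shell and the picture viewer there is one more tool, called after "Emit:" as a command line: name --pt "numbers of a row" for each row, then --argument value for the rest. play_rows: Moves the arm, as the interface text tells. Shifts and turns lie within -1 to 1; 1 stands for 2.5 cm of shift or 0.08 rad of turn. Its arguments: {"type":"object","properties":{"plan":{"type":"array","items":{"type":"array","items":{"type":"number"}}},"newtons":{"type":"number"}},"required":["plan"]}

```bash
ls; mkdir -p pics
python3 - <<'E'
from station import manip, optics
import cv2
print(manip.read_state(), manip.grasp_offset)
for n in ("scene","top","wrist"):
    c=optics.capture(n); cv2.imwrite(f"pics/{n}0.png",c["frame"]); print(n,c["K"],c["dist"],c["cam_to_world"])
E
```

```text
pics
{'clock': 0.0, 'joint_pos': array([64.817441  , 40.51419867, -1.58283894, 85.08566835,  1.25941898,
       54.48101132, -4.32559266]), 'dq': array([-0.09976795, -0.07517761, -0.02300649,  0.04118482,  0.00663365,
       -0.00817528,  0.05258892]), 'tau': array([ 1.93163731e-05, -8.83226180e+01,  1.23427626e+00, -2.36161566e+01,
        1.67259586e-02,  6.71634305e-03, -3.38835775e-05]), 'eef_pos': array([ 0.22266197, -0.52984455,  0.23081942]), 'tcp_rot': array([-89.24747376,  89.93639884, 113.54587165]), 'contact_force': array([-0.01136535,  0.09981795, -0.08618208]), 'torque': array([ 0.0215067 ,  0.0395733 , -0.00349478]), 'grip_width': 0.9990936125391798} 0.0187
scene [[411.99803091   0.         287.29406661]
 [  0.         411.99803091 211.0981014 ]
 [  0.           0.           1.        ]] [-0.05344849  0.          0.          0.          0.        ] [[-0.2560881   0.82978772 -0.49585404  1.00311244]
 [ 0.9666153   0.21526345 -0.13898386  0.13361933]
 [-0.00858784 -0.51489221 -0.85721191  0.92016849]
 [ 0.          0.          0.          1.        ]]
top [[399.32036839   0.         272.84871433]
 [  0.         399.32036839 206.11632347]
 [  0.           0.           1.        ]] [0.01944371 0.         0.         0.         0.        ] [[ 1.26257674e-02 -9.96007110e-01  8.83766169e-02  4.15427589e-01]
 [-9.99920151e-01 -1.26231972e-02  5.87995759e-04 -3.55574026e-03]
 [ 5.29947509e-04 -8.83769841e-02 -9.96086958e-01  1.00491153e+00]
 [ 0.00000000e+00  0.00000000e+00  0.00000000e+00  1.00000000e+00]]
wrist [[361.23799615   0.         279.84780295]
 [  0.         361.23799615 208.48584111]
 [  0.           0.           1.        ]] [-0.02951897  0.          0.          0.          0.        ] [[ 0.38754882 -0.88138538 -0.27012167  0.29212031]
 [-0.92184786 -0.37103318 -0.11194151 -0.50090952]
 [-0.00156049  0.29239389 -0.9562967   0.37429294]
 [ 0.          0.          0.          1.        ]]
```

View pics/top0.png

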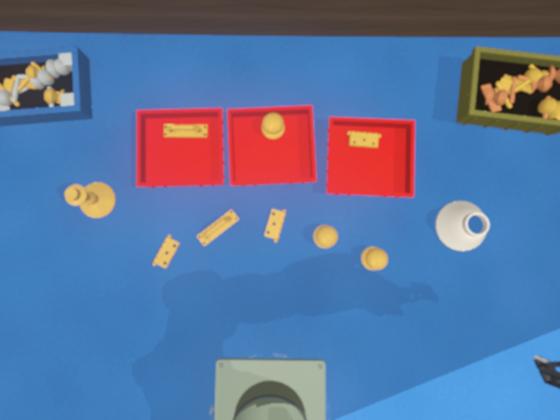

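View pics/scene0.png

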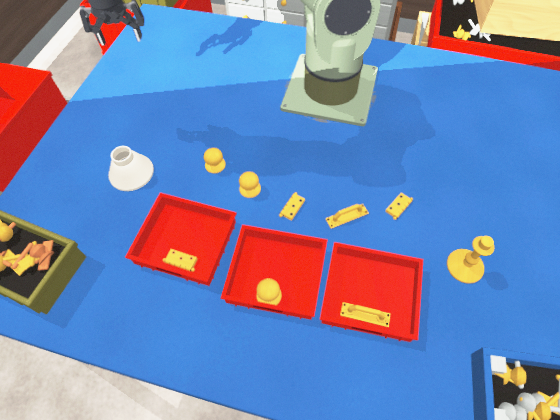

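Trays, left to right in the top view: pull (180,148), knob (271,145), hinge (371,157). Loose pieces there: hinge (166,251), pull (218,227), hinge (275,225), knobs (326,236) and (375,258). Next I fit poses to the silhouettes from both fixed cameras.

```bash
cat > fit.py <<'E'
import cv2, numpy as np
from scipy.optimize import minimize
from scipy.spatial.transform import Rotation as R
from station import manip, optics
S=4
def box(x0,x1,y0,y1,z0,z1): return np.array([[x,y,z] for x in(x0,x1) for y in(y0,y1) for z in(z0,z1)])/1000
def disc(r,*zs):
    a=np.linspace(0,2*np.pi,40); return np.vstack([np.c_[r*np.cos(a),r*np.sin(a),0*a+z] for z in zs])/1000
M=dict(knob=[disc(29,0,7),disc(10.5,7,28),np.vstack([disc(26,34,41),disc(18,28,50),disc(10,55)])],
 hinge=[box(-35,35,-18,18,0.5,10.5),box(-40,40,-15,-10,3,8)],
 pull=[box(-55,55,-16,16,0,4),box(-24,24,-6,6,28,40),box(-48,-24,-6,6,4,34),box(24,48,-6,6,4,34)],
 tray=[np.vstack([box(-95,95,-105,105,41,45),box(-90,90,-100,100,0,4)])])
def proj(c,P):
    T=np.linalg.inv(c["cam_to_world"]); p,_=cv2.projectPoints(np.float64(P),cv2.Rodrigues(T[:3,:3])[0],T[:3,3],c["K"],c["dist"]); return p[:,0]
def unproj(c,uv,z):
    n=cv2.undistortPoints(np.float64([[uv]]),c["K"],c["dist"])[0,0]; T=c["cam_to_world"]
    d=T[:3,:3]@[n[0],n[1],1]; o=T[:3,3]; return o+d*(z-o[2])/d[2]
def mask(c,kind):
    h=cv2.cvtColor(c["frame"],cv2.COLOR_BGR2HSV)
    if kind=="tray": m=cv2.inRange(h,(0,120,60),(9,255,255))|cv2.inRange(h,(171,120,60),(180,255,255))
    else: m=cv2.inRange(h,(12,60,60),(38,255,255))
    return m
def fit(cams,kind,x,y,yaw,z=0,win=None):
    """cams: list of captures. Soft IoU of silhouettes."""
    prep=[]
    for c in cams:
        cen=proj(c,[[x,y,z+.01]])[0]; w=win or (95 if kind=="tray" else 32)
        w=w*(1 if win or len(prep)<2 else 2)
        u0,v0=np.int32(cen)-w; u0=max(u0,0); v0=max(v0,0)
        m=mask(c,kind)[v0:v0+2*w,u0:u0+2*w]
        n,l,st,ce=cv2.connectedComponentsWithStats(m)
        q=[(np.hypot(*(ce[i]+[u0,v0]-cen))-st[i,4]*.02,i) for i in range(1,n) if st[i,4]>40]
        o=np.uint8(l==min(q)[1])
        if kind=="tray":
            k=cv2.findContours(o,0,2)[0]; o=cv2.fillConvexPoly(o.copy(),cv2.convexHull(np.vstack(k)),1)
        prep.append((c,u0,v0,np.float32(o)))
    def cost(p,each=False):
        Rz=R.from_euler("z",p[2]*10).as_matrix(); r=[]
        for c,u0,v0,o in prep:
            im=np.zeros((o.shape[0]*S,o.shape[1]*S),np.uint8)
            for part in M[kind]:
                q=(proj(c,part@Rz.T+[p[0],p[1],z])-[u0,v0]+.5)*S-.5
                cv2.fillConvexPoly(im,np.int32(np.round(cv2.convexHull(np.float32(q))*16)),1,cv2.LINE_8,4)
            a=cv2.resize(np.float32(im),o.shape[::-1],interpolation=cv2.INTER_AREA)
            r.append(np.minimum(a,o).sum()/np.maximum(a,o).sum())
        return r if each else -np.mean(r)
    best=None
    for dy in ([0] if kind in("knob","tray") else [0,np.pi] if kind=="hinge" else [0]):
        p0=np.array([x,y,(yaw+dy)/10])
        s=np.array([p0,p0+[.01,0,.0],p0+[0,.01,0],p0+[.003,.003,.02]])
        r=minimize(cost,p0,method="Nelder-Mead",options=dict(initial_simplex=s,xatol=1e-4,fatol=1e-4))
        if best is None or r.fun<best.fun: best=r
    p=best.x; return p[0],p[1],np.degrees(p[2]*10),np.round(cost(p,True),3)
E
cat > m0.py <<'E'
from fit import *
t=optics.capture("top"); s=optics.capture("scene")
for n,k,uv,yaw,z in [("pull_tray","tray",(180,148),0,0),("knob_tray","tray",(271,145),0,0),("hinge_tray","tray",(371,157),0,0),
 ("hinge1","hinge",(166,251),60,0),("pull","pull",(218,227),-50,0),("hinge2","hinge",(275,225),80,0),("knob1","knob",(326,236),0,.0),("knob2","knob",(375,258),0,.0),
 ("stk_pull","pull",(186,131),90,.004),("stk_knob","knob",(272,125),0,.004),("stk_hinge","hinge",(364,139),90,.004)]:
    P=unproj(t,uv,.02)
    if k in("hinge","pull"):
        m=mask(t,k); w=28; sub=m[uv[1]-w:uv[1]+w,uv[0]-w:uv[0]+w]; nn,l,st,ce=cv2.connectedComponentsWithStats(sub)
        i=1+np.argmax(st[1:,4]); ys,xs=np.nonzero(l==i); (vx,vy,_,_)=cv2.fitLine(np.float32(np.c_[xs,ys]),2,0,.01,.01).ravel()
        yaw=np.degrees(np.arctan2(-vx,-vy))
    for cams in ([t,s],[t],[s]):
        f=fit(cams,k,P[0],P[1],np.radians(yaw),z); print(n,np.round(f[:2],4),round(f[2],1),f[3])
E
python3 m0.py
```

```text
pull_tray [0.6432 0.2272] 2.4 [0.98  0.972]
pull_tray [0.6436 0.2261] 2.4 [0.988]
pull_tray [0.6419 0.2287] 2.2 [0.981]
knob_tray [0.651  0.0037] 3.4 [0.981 0.976]
knob_tray [0.6514 0.003 ] 3.2 [0.984]
knob_tray [0.6498 0.004 ] 3.4 [0.979]
hinge_tray [ 0.6248 -0.2394] -1.9 [0.983 0.975]
hinge_tray [ 0.6255 -0.2396] -1.8 [0.985]
hinge_tray [ 0.6236 -0.2389] -2.1 [0.978]
hinge1 [0.3846 0.2614] 152.4 [0.875 0.905]
hinge1 [0.3865 0.2605] 153.2 [0.891]
hinge1 [0.383  0.2624] 152.9 [0.924]
pull [0.4489 0.1357] -50.9 [0.914 0.842]
pull [0.4495 0.1349] -50.9 [0.918]
pull [0.4465 0.1365] -50.9 [0.857]
hinge2 [ 0.4578 -0.0069] -15.6 [0.896 0.883]
hinge2 [ 0.4597 -0.0076] -15.3 [0.924]
hinge2 [ 0.4563 -0.0063] -15.2 [0.899]
knob1 [ 0.4282 -0.132 ] 1.9 [0.876 0.933]
knob1 [ 0.4306 -0.133 ] 5.6 [0.895]
knob1 [ 0.4271 -0.1321] 4.3 [0.953]
knob2 [ 0.3758 -0.2522] 2.0 [0.892 0.91 ]
knob2 [ 0.3778 -0.2528] 5.3 [0.92]
knob2 [ 0.3737 -0.2518] 6.2 [0.945]
stk_pull [0.694  0.2237] -90.1 [0.898 0.9  ]
stk_pull [0.695 0.222] -90.6 [0.921]
stk_pull [0.6928 0.2239] -89.8 [0.92]
stk_knob [7.047e-01 5.000e-04] 8.4 [0.933 0.839]
stk_knob [ 0.7064 -0.    ] 5.2 [0.963]
stk_knob [0.7022 0.0013] 6.6 [0.881]
stk_hinge [ 0.675  -0.2302] 86.1 [0.858 0.88 ]
stk_hinge [ 0.6774 -0.23  ] 85.5 [0.927]
stk_hinge [ 0.6731 -0.2303] 85.9 [0.929]
```

```bash
cat > go.py <<'E'
"""go.py x y z jaw_deg : total tool-axis units from the present pose: twist, then y/z shift after the twist, x shift (down)."""
import sys, numpy as np
from scipy.spatial.transform import Rotation as R
from station import manip
def plan(x,y,z,jaw,s=None):
    s=s or manip.read_state(); p=s["eef_pos"]; T=R.from_euler("xyz",s["tcp_rot"],degrees=True).as_matrix()
    now=np.degrees(np.arctan2(T[1,1],T[0,1])); d=(jaw-now+90)%180-90
    out=[]
    for dd in (d,d-180*np.sign(d)):
        tw=-np.radians(dd)            # tool x points down: +twist turns clockwise from above
        T2=T@R.from_rotvec([tw,0,0]).as_matrix(); sh=T2.T@(np.array([x,y,z])-p)/.025
        out.append((tw/.08,sh))
    print("tcp",np.round(p,4),"jaw",round(now,1),"toolx",np.round(T[:,0],3),"q",np.round(s["joint_pos"],0),"F",np.round(s["contact_force"],1),"t",round(s["clock"],1),"w",round(s["grip_width"],3))
    for tw,sh in out: print("twist",round(tw,2),"shift xyz",np.round(sh,2))
if __name__=="__main__": plan(*map(float,sys.argv[1:5]))
E
cat > tr.py <<'E'
import sys,numpy as np
t={"k":(.651,.0037,3.3),"h":(.6248,-.2392,-1.9),"p":(.6432,.2268,2.3)}[sys.argv[1]]
x,y=map(float,sys.argv[2:4]); a=np.radians(t[2]); print("target",t[0]+x*np.cos(a)-y*np.sin(a),t[1]+x*np.sin(a)+y*np.cos(a))
E
python3 go.py .376 -.2522 .09 -30
python3 tr.py k -.042 -.045;python3 tr.py k -.042 .045;python3 tr.py h -.035 -.047;python3 tr.py h -.035 .047;python3 tr.py p -.042 0
```

```text
tcp [ 0.2227 -0.53    0.2311] jaw -67.2 toolx [-0.     0.001 -1.   ] q [65. 40. -2. 85.  1. 54. -4.] F [0.5 0.6 0.6] t 0.2 w 0.999
twist -8.12 shift xyz [  5.65  -0.24 -12.69]
twist 31.15 shift xyz [ 5.65  0.24 12.69]
target 0.6116600249153914 -0.0436430708799331
target 0.6064792624890303 0.04620769261532944
target 0.5882609490577778 -0.2850137289056642
target 0.5913775358262993 -0.191065408607139
target 0.6012338354051933 0.2251144647136325
```

```bash
python3 go.py .376 -.2522 .08 -67.2
```

```text
tcp [ 0.2227 -0.53    0.2311] jaw -67.2 toolx [-0.     0.001 -1.   ] q [65. 40. -2. 85.  1. 54. -4.] F [0.5 0.6 0.6] t 0.2 w 0.999
twist -0.0 shift xyz [ 6.05 -7.86 -9.96]
twist 39.27 shift xyz [6.05 7.86 9.96]
```

Emit:
play_rows --pt "0.4 -0.78 -1 0 -1" --pt "0.5 -0.78 -1 0 -1" --pt "0.5 -0.78 -1 0 -1" --pt "0.5 -0.78 -1 0 -1" --pt "0.5 -0.78 -1 0 -1" --pt "0.5 -0.79 -1 0 -1" --pt "0.6 -0.79 -1 0 -1" --pt "0.6 -0.79 -1 0 -1" --pt "0.6 -0.79 -1 0 -1" --pt "0.6 -0.79 -1 0 -1" --newtons 40

```text
clock: 1.08
eef_pos: [0.3777, -0.251, 0.0982]
tcp_rot: [91.7, 90.0, -65.5]
contact_force: [1.2, -0.1, -0.1]
grip_width: 1.005
```

```bash
python3 go.py .376 -.2522 .0125 -67.2
python3 - <<'E'
from fit import *
c=optics.capture("wrist"); cv2.imwrite("pics/w1.png",c["frame"])
print(proj(c,[[.376,-.2522,.0375],[.376,-.2522,.055]]))
E
```

```text
tcp [ 0.3777 -0.251   0.0982] jaw -67.2 toolx [ 0. -0. -1.] q [ 29.  45.   2. 118.  -4.  17. -33.] F [ 1.2 -0.1 -0.1] t 1.1 w 1.005
twist -0.0 shift xyz [3.43 0.02 0.08]
twist 39.27 shift xyz [ 3.43 -0.02 -0.08]
[[280.61301939 232.09439585]
 [280.6687807  243.24369307]]
```

View pics/w1.png

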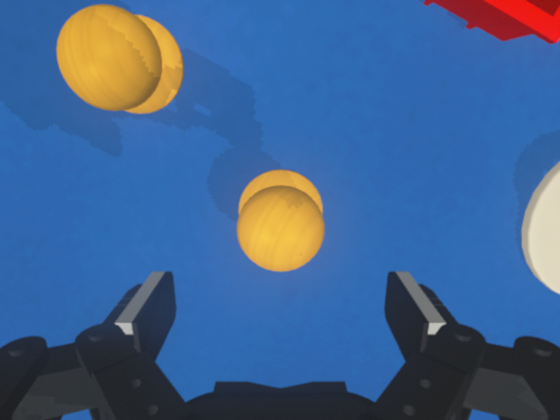

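The wrist view shows the knob's grip centred at (280,228), midway between the fingertips and within a few pixels of the prediction. I'll descend and grip.

Emit:
play_rows --pt "0.7 0.02 0.08 0 -1" --pt "0.8 0 0 0 -1" --pt "0.8 0 0 0 -1" --pt "0.8 0 0 0 -1" --pt "0.33 0 0 0 -1" --pt "0 0 0 0 0" --pt "0 0 0 0 1" --pt "0 0 0 0 1" --pt "0 0 0 0 1" --pt "0 0 0 0 1" --newtons 40

```text
clock: 1.97
eef_pos: [0.3758, -0.2538, 0.0144]
tcp_rot: [125.0, 89.9, -32.2]
contact_force: [-1.6, 0.0, 9.0]
grip_width: 0.589
```

Emit:
play_rows --pt "0 0 0 0 1" --pt "0 0 0 0 1" --pt "-0.3 0 0 0.7 1" --pt "-0.6 0 0 0.9 1" --pt "-0.8 0 0 0.9 1" --pt "-1 0 0 0.9 1" --pt "-1 0 0 0.9 1" --pt "-1 0 0 0 1"

```text
clock: 2.63
eef_pos: [0.3756, -0.2533, 0.1327]
tcp_rot: [-169.9, 89.9, 12.9]
contact_force: [0.3, 0.3, -1.7]
grip_width: 0.585
```

```bash
python3 go.py .6117 -.0436 .08 -86.7
```

```text
tcp [ 0.3756 -0.2533  0.1327] jaw -87.2 toolx [ 0.001  0.    -1.   ] q [ 26.  41.   8. 117. -13.  23. -44.] F [ 0.3  0.3 -1.7] t 2.6 w 0.585
twist -0.11 shift xyz [ 2.12 -7.83 -9.91]
twist 39.16 shift xyz [2.12 7.83 9.91]
```

Emit:
play_rows --pt "0 -0.78 -0.99 -0.1 1" --pt "0 -0.78 -0.99 0 1" --pt "0 -0.78 -0.99 0 1" --pt "0 -0.78 -0.99 0 1" --pt "0 -0.78 -0.99 0 1" --pt "0 -0.78 -0.99 0 1" --pt "0 -0.78 -0.99 0 1" --pt "0 -0.78 -0.99 0 1" --pt "0 -0.78 -0.99 0 1" --pt "0 -0.81 -1 0 1"

```text
clock: 3.47
eef_pos: [0.6118, -0.0417, 0.1319]
tcp_rot: [-160.7, 89.9, 22.9]
contact_force: [1.3, -0.9, -2.4]
grip_width: 0.589
```

Emit:
play_rows --pt "0 0 0 0 1" --pt "0.4 0 0 0 1" --pt "0.8 0 0 0 1" --pt "0.8 0 0 0 1" --pt "0.8 0 0 0 1" --pt "0.6 0 0 0 1" --pt "0 0 0 0 1"

```text
clock: 4.05
eef_pos: [0.6089, -0.0437, 0.0432]
tcp_rot: [-7.9, 89.8, 175.6]
contact_force: [-0.4, -0.3, -3.5]
grip_width: 0.588
```

```bash
python3 go.py .6117 -.0436 .0185 -86.7;python3 - <<'E'
from fit import *
a=optics.capture("wrist")["frame"];b=optics.capture("scene")["frame"]
cv2.imwrite("pics/w2.png",np.hstack([a[:,80:480],cv2.resize(b[180:330,190:340],(400,420))[:, :]]))
E
```

```text
tcp [ 0.6089 -0.0437  0.0432] jaw -86.5 toolx [-0.004  0.    -1.   ] q [ -5.  59.  13.  87. -19.  37. -69.] F [-0.4 -0.3 -3.5] t 4.0 w 0.588
twist 0.04 shift xyz [ 0.99  0.   -0.12]
twist -39.23 shift xyz [ 0.99 -0.    0.12]
```

View pics/w2.png

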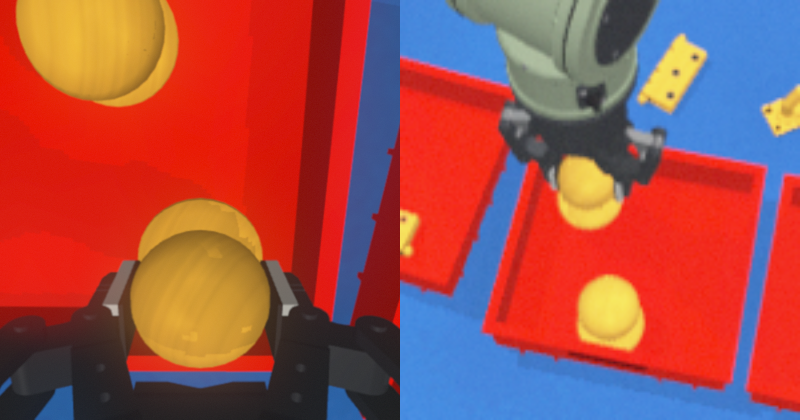

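The knob hangs upright over the tray's empty half, with the fingers clear of the right wall (x about 330 px in the left panel). I'll lower it the last 25 mm in small steps.

Emit:
play_rows --pt "0.4 0 -0.1 0 1" --pt "0.35 0 0 0 1" --pt "0.15 0 0 0 1" --pt "0 0 0 0 1" --pt "0 0 0 0 1"

```text
clock: 4.57
eef_pos: [0.6133, -0.0429, 0.023]
tcp_rot: [-12.8, 90.0, 170.8]
contact_force: [0.8, 0.0, -1.9]
grip_width: 0.587
```

Emit:
play_rows --pt "0.05 0 0 0 1" --pt "0.05 0 0 0 1" --pt "0 0 0 0 1"

```text
clock: 4.82
eef_pos: [0.6134, -0.0429, 0.0205]
tcp_rot: [-122.5, 90.0, 61.0]
contact_force: [-0.3, 0.5, -2.6]
grip_width: 0.589
```

Emit:
play_rows --pt "0.05 0 0 0 1" --pt "0.05 0 0 0 1" --pt "0 0 0 0 1"

```text
clock: 5.07
eef_pos: [0.6135, -0.0428, 0.0185]
tcp_rot: [-151.4, 90.0, 32.1]
contact_force: [-2.3, 0.5, 5.5]
grip_width: 0.585
```

Emit:
play_rows --pt "0.04 0 0 0 1" --pt "0 0 0 0 1"

```text
clock: 5.23
eef_pos: [0.6136, -0.0429, 0.0183]
tcp_rot: [-156.3, 90.0, 27.2]
contact_force: [-8.3, 2.6, 22.8]
grip_width: 0.587
```

Contact at TCP z 18.5 mm, so the knob is on the floor. I'll ease off, open part way and lift.

Emit:
play_rows --pt "-0.04 0 0 0 1" --pt "0 0 0 0 0" --pt "0 0 0 0 -0.5" --pt "0 0 0 0 -0.5" --pt "0 0 0 0 -0.5" --pt "0 0 0 0 -0.5"

```text
clock: 5.73
eef_pos: [0.6134, -0.0429, 0.0179]
tcp_rot: [-35.8, 90.0, 147.8]
contact_force: [0.6, -0.9, 0.2]
grip_width: 0.753
```

Emit:
play_rows --pt "-0.4 0 0 0 -0.5" --pt "-0.8 0 0 0 -0.5" --pt "-1 0 0 0 -0.5" --pt "-1 0 0 0 -1" --pt "-0.6 0 0 0 -1" --pt "0 0 0 0 -1"

```text
clock: 6.23
eef_pos: [0.6147, -0.0431, 0.1169]
tcp_rot: [172.4, 89.7, -4.0]
contact_force: [0.2, -1.1, 0.7]
grip_width: 0.999
```

```bash
python3 go.py .4282 -.132 .1 -86.7;python3 go.py .4282 -.132 .013 -86.7 | tail -2
```

```text
tcp [ 0.6147 -0.0431  0.1169] jaw -86.5 toolx [ 0.005 -0.    -1.   ] q [ -6.  53.  16.  84. -18.  45. -71.] F [ 0.2 -1.1  0.7] t 6.2 w 0.999
twist 0.05 shift xyz [0.64 3.12 7.66]
twist -39.22 shift xyz [ 0.64 -3.12 -7.66]
twist 0.05 shift xyz [4.12 3.12 7.67]
twist -39.22 shift xyz [ 4.12 -3.12 -7.67]
```

Emit:
play_rows --pt "0 0.39 0.96 0 -1" --pt "0 0.39 0.96 0 -1" --pt "0 0.39 0.96 0 -1" --pt "0 0.39 0.96 0 -1" --pt "0 0.39 0.96 0 -1" --pt "0.2 0.39 0.96 0 -1" --pt "0.2 0.39 0.96 0 -1" --pt "0.2 0.39 0.95 0 -1" --pt "0 0 0 0 -1"

```text
clock: 6.98
eef_pos: [0.4228, -0.1347, 0.0979]
tcp_rot: [1.5, 89.8, -175.2]
contact_force: [-1.5, -0.5, -0.3]
grip_width: 0.997
```

```bash
python3 go.py .4282 -.132 .0135 -86.7
```

```text
tcp [ 0.4228 -0.1347  0.0979] jaw -86.7 toolx [-0.003 -0.    -1.   ] q [  9.  45.   7. 120. -18.  17. -55.] F [-1.5 -0.5 -0.3] t 7.0 w 0.997
twist 0.0 shift xyz [ 3.37 -0.09 -0.23]
twist -39.27 shift xyz [3.37 0.09 0.23]
```

Emit:
play_rows --pt "0.6 -0.09 -0.15 0 -1" --pt "0.8 0 0 0 -1" --pt "0.8 0 0 0 -1" --pt "0.4 0 0 0 -1" --pt "0.3 0 0 0 -1" --pt "0 0 0 0 -1"

```text
clock: 7.48
eef_pos: [0.4301, -0.13, 0.0246]
tcp_rot: [-23.5, 89.9, 160.1]
contact_force: [-0.0, 0.5, 0.5]
grip_width: 1.001
```

```bash
python3 go.py .4282 -.132 .0135 -86.7
```

```text
tcp [ 0.4301 -0.13    0.0246] jaw -86.5 toolx [-0.001  0.    -1.   ] q [ 11.  54.   3. 121. -19.   6. -54.] F [-0.   0.5  0.5] t 7.5 w 1.001
twist 0.05 shift xyz [0.45 0.08 0.08]
twist -39.22 shift xyz [ 0.45 -0.08 -0.08]
```

Emit:
play_rows --pt "0.44 0.04 0.06 0 -1" --pt "0 0 0 0 0" --pt "0 0 0 0 1" --pt "0 0 0 0 1" --pt "0 0 0 0 1" --pt "0 0 0 0 1" --pt "0 0 0 0 1" --pt "0 0 0 0 1"

```text
clock: 8.15
eef_pos: [0.4293, -0.1312, 0.0156]
tcp_rot: [167.5, 89.9, -9.0]
contact_force: [-0.8, 0.2, 10.5]
grip_width: 0.589
```

Emit:
play_rows --pt "-0.3 0 0 0 1" --pt "-0.6 0 0 0 1" --pt "-0.8 0 0 0 1" --pt "-1 0 0 0 1" --pt "-1 0 0 0 1" --pt "-1 0 0 0 1" --pt "0 0 0 0 1"

```text
clock: 8.73
eef_pos: [0.4301, -0.1314, 0.1363]
tcp_rot: [165.2, 89.7, -11.3]
contact_force: [0.6, -0.4, -2.3]
grip_width: 0.588
```

```bash
python3 go.py .6065 .0462 .045 -86.7
```

```text
tcp [ 0.4301 -0.1314  0.1363] jaw -86.5 toolx [ 0.005 -0.001 -1.   ] q [  7.  41.  10. 117. -17.  23. -56.] F [ 0.6 -0.4 -2.3] t 8.7 w 0.588
twist 0.05 shift xyz [ 3.68 -6.69 -7.44]
twist -39.22 shift xyz [3.68 6.69 7.44]
```

Emit:
play_rows --pt "0 -0.74 -0.83 0 1" --pt "0 -0.74 -0.83 0 1" --pt "0 -0.74 -0.83 0 1" --pt "0 -0.74 -0.83 0 1" --pt "0 -0.74 -0.83 0 1" --pt "0 -0.75 -0.83 0 1" --pt "0 -0.75 -0.83 0 1" --pt "0 -0.75 -0.83 0 1" --pt "0 -0.74 -0.8 0 1" --pt "0 0 0 0 1"

```text
clock: 9.57
eef_pos: [0.6063, 0.0522, 0.1319]
tcp_rot: [-115.7, 89.8, 68.1]
contact_force: [-0.4, 1.0, -2.4]
grip_width: 0.588
```

Emit:
play_rows --pt "0.5 0 0 0 1" --pt "0.9 0 0 0 1" --pt "0.9 0 0 0 1" --pt "0.9 0 0 0 1" --pt "0.4 0 0 0 1" --pt "0 0 0 0 1" --pt "0 0 0 0 1"

```text
clock: 10.15
eef_pos: [0.6044, 0.0472, 0.0427]
tcp_rot: [-86.1, 90.0, 97.4]
contact_force: [-0.3, -0.5, -0.8]
grip_width: 0.586
```

```bash
python3 go.py .6065 .0462 .0205 -86.7
```

```text
tcp [0.6044 0.0472 0.0427] jaw -86.5 toolx [-0.  0. -1.] q [-14.  59.  15.  88. -22.  36. -75.] F [-0.3 -0.5 -0.8] t 10.2 w 0.586
twist 0.05 shift xyz [ 0.89  0.04 -0.08]
twist -39.22 shift xyz [ 0.89 -0.04  0.08]
```

Emit:
play_rows --pt "0.4 0.03 -0.08 0 1" --pt "0.25 0 0 0 1" --pt "0.1 0 0 0 1" --pt "0 0 0 0 1" --pt "0 0 0 0 1"

```text
clock: 10.57
eef_pos: [0.6064, 0.0466, 0.0234]
tcp_rot: [-84.8, 90.0, 98.8]
contact_force: [0.8, -0.2, -1.4]
grip_width: 0.585
```

Emit:
play_rows --pt "0.05 0 0 0 1" --pt "0.05 0 0 0 1" --pt "0 0 0 0 1"

```text
clock: 10.82
eef_pos: [0.6064, 0.0466, 0.0208]
tcp_rot: [-90.1, 90.0, 93.5]
contact_force: [0.6, -0.1, -2.2]
grip_width: 0.589
```

Emit:
play_rows --pt "0.04 0 0 0 1" --pt "0.04 0 0 0 1" --pt "0 0 0 0 1"

```text
clock: 11.07
eef_pos: [0.6065, 0.0466, 0.0196]
tcp_rot: [-143.5, 90.0, 40.0]
contact_force: [-4.5, 0.3, 14.1]
grip_width: 0.589
```

Contact. Release and lift.

Emit:
play_rows --pt "-0.02 0 0 0 1" --pt "0 0 0 0 0" --pt "0 0 0 0 -0.5" --pt "0 0 0 0 -0.5" --pt "0 0 0 0 -0.5" --pt "0 0 0 0 -0.5"

```text
clock: 11.57
eef_pos: [0.6064, 0.0466, 0.0192]
tcp_rot: [-52.2, 90.0, 131.4]
contact_force: [0.2, 0.6, -0.6]
grip_width: 0.748
```

Emit:
play_rows --pt "-0.4 0 0 0 -0.5" --pt "-0.8 0 0 0 -0.5" --pt "-1 0 0 0 -0.5" --pt "-1 0 0 0 -1" --pt "-0.6 0 0 0 -1" --pt "0 0 0 0 -1"

```text
clock: 12.07
eef_pos: [0.6077, 0.0465, 0.1182]
tcp_rot: [-178.6, 89.7, 4.9]
contact_force: [0.5, 0.6, 0.7]
grip_width: 1.0
```

```bash
python3 go.py .4578 -.0069 .08 74.6
python3 - <<'E'
from fit import *
a=optics.capture("wrist"); cv2.imwrite("pics/w3.png",a["frame"])
E
```

```text
tcp [0.6077 0.0465 0.1182] jaw -86.5 toolx [ 0.005  0.    -1.   ] q [-16.  53.  17.  85. -20.  45. -77.] F [0.5 0.6 0.7] t 12.1 w 1.0
twist 4.13 shift xyz [1.5  3.66 5.22]
twist -35.14 shift xyz [ 1.5  -3.66 -5.22]
```

View pics/w3.png

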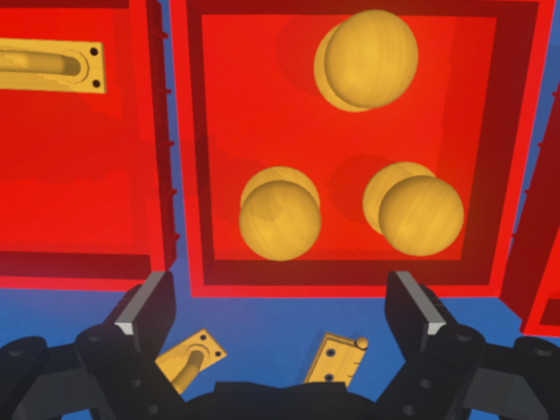

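Both knobs stand upright in the empty half of the knob tray at (280,215) and (410,205), apart from the stock knob. Next is the nearer hinge.

Emit:
play_rows --pt "0 0 0 0.83 -1" --pt "0 0 0 0.83 -1" --pt "0 0 0 0.83 -1" --pt "0 0 0 0.83 -1" --pt "0 0 0 0.81 -1" --pt "0.1 0.73 1 0 -1" --pt "0.2 0.73 1 0 -1" --pt "0.2 0.73 1 0 -1" --pt "0.2 0.73 1 0 -1" --pt "0.2 0.74 1 0 -1"

```text
clock: 12.95
eef_pos: [0.4597, -0.0087, 0.0916]
tcp_rot: [55.7, 89.9, -139.6]
contact_force: [1.7, 0.2, -1.2]
grip_width: 1.0
```

Emit:
play_rows --pt "0.1 0 0.22 0 -1" --pt "0 0 0 0 -1" --pt "0 0 0 0 -1"

```text
clock: 13.2
eef_pos: [0.4568, -0.0068, 0.0892]
tcp_rot: [-82.9, 90.0, 81.7]
contact_force: [0.7, -0.0, 0.1]
grip_width: 1.001
```

```bash
python3 go.py .4578 -.0069 .001 74.6
python3 - <<'E'
from fit import *
a=optics.capture("wrist"); cv2.imwrite("pics/w4.png",a["frame"])
print(fit([a],"hinge",.4578,-.0069,np.radians(-15),0,win=100)[:3], proj(a,[[.4578,-.0069,.011]]))
E
```

```text
tcp [ 0.4568 -0.0068  0.0892] jaw -105.4 toolx [ 0.  0. -1.] q [-10.  47.  13. 118. -30.  18. -78.] F [ 0.7 -0.   0.1] t 13.2 w 1.001
twist 0.0 shift xyz [ 3.53 -0.   -0.04]
twist -39.27 shift xyz [3.53 0.   0.04]
(np.float64(0.45915941637089674), np.float64(-0.005975103554768073), np.float64(-15.600478858342075)) [[280.41651511 217.87384224]]
```

View pics/w4.png

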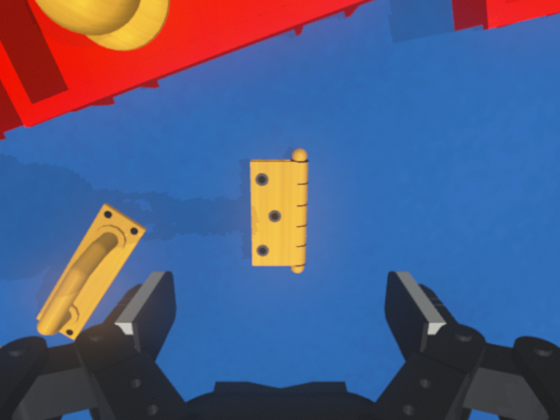

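The hinge is centred between the fingers at (278,213) and squarely aligned, and the wrist fit agrees to about 1.5 mm. I'll descend and grip.

Emit:
play_rows --pt "0.6 0 -0.07 0 -1" --pt "0.8 0 0 0 -1" --pt "0.8 0 0 0 -1" --pt "0.6 0 0 0 -1" --pt "0.4 0 0 0 -0.4" --pt "0.33 0 0 0 -0.3" --pt "0 0 0 0 0" --pt "0 0 0 0 1" --pt "0 0 0 0 1" --pt "0 0 0 0 1"

```text
clock: 14.08
eef_pos: [0.4584, -0.0073, 0.0016]
tcp_rot: [-161.1, 89.9, 3.5]
contact_force: [0.2, -0.3, -2.5]
grip_width: 0.403
```

Emit:
play_rows --pt "0 0 0 0 1" --pt "0 0 0 0 1"

```text
clock: 14.25
eef_pos: [0.4583, -0.0074, 0.0015]
tcp_rot: [-159.7, 90.0, 4.9]
contact_force: [0.1, 1.5, 4.2]
grip_width: 0.4
```

Emit:
play_rows --pt "-0.3 0 0 0 1" --pt "-0.6 0 0 0 1" --pt "-0.8 0 0 -0.5 1" --pt "-1 0 0 -0.8 1" --pt "-1 0 0 -0.9 1" --pt "-0.8 0 0 -0.9 1" --pt "0 0 0 -0.9 1" --pt "0 0 0 -0.9 1" --pt "0 0 0 -0.9 1" --pt "0 0 0 -0.9 1"

```text
clock: 15.08
eef_pos: [0.4578, -0.0075, 0.1143]
tcp_rot: [153.1, 90.0, -11.4]
contact_force: [-0.6, -0.5, -1.2]
grip_width: 0.401
```

Emit:
play_rows --pt "0 0 0 -0.9 1" --pt "0 0 0 -0.9 1" --pt "0 0 0 -0.9 1" --pt "0 0 0 -0.9 1" --pt "0 0 0 -0.9 1" --pt "0 0 0 -0.9 1" --pt "0 0 0 -0.9 1" --pt "0 0 0 -0.9 1" --pt "0 0 0 -0.9 1" --pt "0 0 0 -0.9 1"

```text
clock: 15.92
eef_pos: [0.4577, -0.0077, 0.1141]
tcp_rot: [19.6, 90.0, -103.7]
contact_force: [-0.2, -0.0, -1.8]
grip_width: 0.4
```

```bash
python3 go.py .5883 -.285 .03 -1.9
```

```text
tcp [ 0.4577 -0.0077  0.1141] jaw -33.2 toolx [-0.    -0.001 -1.   ] q [ -3.  43.  -0. 116.   1.  21. -37.] F [-0.2 -0.  -1.8] t 15.9 w 0.4
twist -6.84 shift xyz [ 3.37  5.59 10.91]
twist 32.43 shift xyz [  3.37  -5.59 -10.91]
```

Emit:
play_rows --pt "0 0 0 -0.97 1" --pt "0 0 0 -0.97 1" --pt "0 0 0 -0.98 1" --pt "0 0 0 -0.98 1" --pt "0 0 0 -0.98 1" --pt "0 0 0 -0.98 1" --pt "0 0 0 -0.98 1"

```text
clock: 16.5
eef_pos: [0.4577, -0.0078, 0.1141]
tcp_rot: [-2.1, 89.9, -94.0]
contact_force: [0.2, 0.5, -2.3]
grip_width: 0.403
```

Emit:
play_rows --pt "0 0.5 0.9 0 1" --pt "0 0.5 0.98 0 1" --pt "0 0.5 1 0 1" --pt "0 0.5 1 0 1" --pt "0 0.5 1 0 1" --pt "0 0.5 1 0 1" --pt "0 0.5 1 0 1" --pt "0 0.5 1 0 1" --pt "0 0.5 1 0 1" --pt "0 0.5 1 0 1"

```text
clock: 17.33
eef_pos: [0.5738, -0.2605, 0.1142]
tcp_rot: [-44.4, 89.9, -136.5]
contact_force: [0.4, -0.3, -2.2]
grip_width: 0.404
```

Emit:
play_rows --pt "0 0.59 1 0 1" --pt "0.4 0 0 0 1" --pt "0.8 0 0 0 1" --pt "0.8 0 0 0 1" --pt "0.3 0 0 0 1" --pt "0 0 0 0 1" --pt "0 0 0 0 1"

```text
clock: 17.92
eef_pos: [0.5878, -0.2844, 0.0568]
tcp_rot: [-12.9, 90.0, -104.9]
contact_force: [0.5, -0.1, -0.7]
grip_width: 0.402
```

```bash
python3 go.py .5883 -.285 .0075 -1.9
python3 - <<'E'
from fit import *
a=optics.capture("wrist"); cv2.imwrite("pics/w5.png",a["frame"])
E
```

```text
tcp [ 0.5878 -0.2844  0.0568] jaw -2.1 toolx [-0. -0. -1.] q [ 29.  60. -14.  76.  18.  46.   8.] F [ 0.5 -0.1 -0.7] t 17.9 w 0.402
twist -0.04 shift xyz [1.97 0.02 0.02]
twist 39.23 shift xyz [ 1.97 -0.02 -0.02]
```

View pics/w5.png

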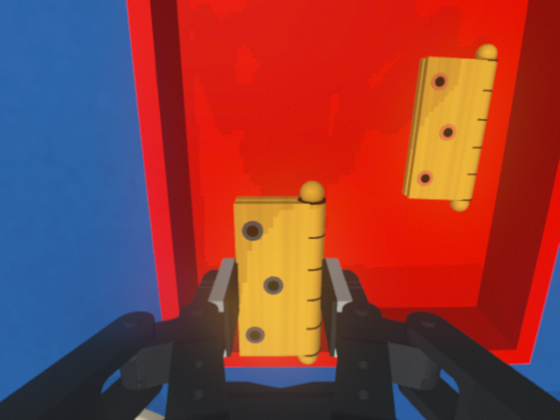

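The hinge is flat, aligned and clear of the stock hinge (450,130). The left knuckle would come close to the near wall when lowered, so I'll shift 12 mm towards the centre first.

Emit:
play_rows --pt "0 0.5 0.02 0 1" --pt "0.5 0 0 0 1" --pt "0.5 0 0 0 1" --pt "0.3 0 0 0 1" --pt "0.3 0 0 0 1" --pt "0.1 0 0 0 1" --pt "0 0 0 0 1"

```text
clock: 18.55
eef_pos: [0.5997, -0.2852, 0.0127]
tcp_rot: [-111.6, 89.9, 156.3]
contact_force: [0.6, -0.4, -1.6]
grip_width: 0.403
```

Emit:
play_rows --pt "0.1 0 0 0 1" --pt "0.05 0 0 0 1" --pt "0 0 0 0 1"

```text
clock: 18.8
eef_pos: [0.6002, -0.2853, 0.0098]
tcp_rot: [120.2, 90.0, 28.1]
contact_force: [-0.6, -0.7, -0.8]
grip_width: 0.398
```

Emit:
play_rows --pt "0.05 0 0 0 1" --pt "0.05 0 0 0 1" --pt "0 0 0 0 1"

```text
clock: 19.05
eef_pos: [0.6002, -0.2853, 0.0072]
tcp_rot: [-138.9, 90.0, 129.0]
contact_force: [-0.3, 0.4, -2.9]
grip_width: 0.404
```

Emit:
play_rows --pt "0.04 0 0 0 1" --pt "0 0 0 0 1"

```text
clock: 19.22
eef_pos: [0.6002, -0.2853, 0.0061]
tcp_rot: [-130.0, 90.0, 137.9]
contact_force: [-0.3, 0.2, -1.5]
grip_width: 0.404
```

Emit:
play_rows --pt "0.04 0 0 0 1" --pt "0 0 0 0 1"

```text
clock: 19.38
eef_pos: [0.6003, -0.2853, 0.0055]
tcp_rot: [81.7, 90.0, -10.4]
contact_force: [-1.6, -0.4, 2.8]
grip_width: 0.401
```

Emit:
play_rows --pt "0.03 0 0 0 1" --pt "0 0 0 0 1"

```text
clock: 19.55
eef_pos: [0.6003, -0.2853, 0.0055]
tcp_rot: [57.3, 90.0, -34.8]
contact_force: [-5.9, 3.0, 14.4]
grip_width: 0.401
```

Emit:
play_rows --pt "-0.03 0 0 0 1" --pt "0 0 0 0 0" --pt "0 0 0 0 -0.15" --pt "0 0 0 0 -0.15" --pt "0 0 0 0 -0.15" --pt "-0.3 0 0 0 -0.15" --pt "-0.7 0 0 0 -0.15" --pt "-1 0 0 0 -0.15" --pt "-1 0 0 0 -0.15" --pt "-1 0 0 0 -1"

```text
clock: 20.38
eef_pos: [0.6002, -0.2852, 0.107]
tcp_rot: [126.2, 90.0, 34.2]
contact_force: [0.9, -0.8, 0.0]
grip_width: 0.697
```

```bash
python3 go.py .3848 .2615 .085 62.6
```

```text
tcp [ 0.6002 -0.2852  0.107 ] jaw -2.1 toolx [ 0.  0. -1.] q [ 29.  57. -15.  71.  16.  53.   9.] F [ 0.9 -0.8  0. ] t 20.4 w 0.697
twist -14.11 shift xyz [  0.88  15.45 -17.71]
twist 25.16 shift xyz [  0.88 -15.45  17.71]
```

Emit:
play_rows --pt "0 0 0 -0.9 -1" --pt "0 0 0 -0.9 -1" --pt "0 0 0 -0.9 -1" --pt "0 0 0 -0.9 -1" --pt "0 0 0 -0.9 -1" --pt "0 0 0 -0.9 -1" --pt "0 0 0 -0.9 -1" --pt "0 0 0 -0.9 -1" --pt "0 0 0 -0.9 -1" --pt "0 0 0 -0.9 -1"

```text
clock: 21.22
eef_pos: [0.6003, -0.2854, 0.1059]
tcp_rot: [13.8, 90.0, -36.8]
contact_force: [-0.7, 0.4, -0.2]
grip_width: 0.997
```

Emit:
play_rows --pt "0 0 0 -0.9 -1" --pt "0 0 0 -0.9 -1" --pt "0 0 0 -0.9 -1" --pt "0 0 0 -0.9 -1" --pt "0 0 0 -0.9 -1" --pt "0 0 0 -0.61 -1" --pt "0 0.87 -1 0 -1" --pt "0 0.87 -1 0 -1" --pt "0 0.87 -1 0 -1" --pt "0 0.87 -1 0 -1"

```text
clock: 22.05
eef_pos: [0.5506, -0.161, 0.1059]
tcp_rot: [24.2, 90.0, -3.2]
contact_force: [0.9, 0.6, -0.5]
grip_width: 0.999
```

Emit:
play_rows --pt "0 0.87 -1 0 -1" --pt "0 0.87 -1 0 -1" --pt "0 0.87 -1 0 -1" --pt "0 0.87 -1 0 -1" --pt "0 0.87 -1 0 -1" --pt "0 0.87 -1 0 -1" --pt "0 0.87 -1 0 -1" --pt "0 0.87 -1 0 -1" --pt "0 0.87 -1 0 -1" --pt "0 0.87 -1 0 -1"

```text
clock: 22.88
eef_pos: [0.4291, 0.1475, 0.1059]
tcp_rot: [32.7, 89.9, 5.3]
contact_force: [0.1, 0.9, -1.3]
grip_width: 1.001
```

Emit:
play_rows --pt "0.3 0.87 -1 0 -1" --pt "0.3 0.87 -1 0 -1" --pt "0.2 0.87 -1 0 -1" --pt "0 0.66 -0.7 0 -1" --pt "0 0 0 0 -1" --pt "0 0 0 0 -1"

```text
clock: 23.38
eef_pos: [0.3848, 0.2622, 0.0857]
tcp_rot: [62.5, 90.0, 35.3]
contact_force: [0.1, -0.2, 0.2]
grip_width: 1.0
```

```bash
python3 go.py .3848 .2615 .001 62.6
python3 - <<'E'
from fit import *
a=optics.capture("wrist"); cv2.imwrite("pics/w6.png",a["frame"])
print(fit([a],"hinge",.3848,.2615,np.radians(152),0,win=100))
E
```

```text
tcp [0.3848 0.2622 0.0857] jaw 62.7 toolx [ 0.001  0.    -1.   ] q [-30.  47. -15. 116.  31.  21.  -7.] F [ 0.1 -0.2  0.2] t 23.4 w 1.0
twist 0.03 shift xyz [ 3.39 -0.03  0.01]
twist -39.24 shift xyz [ 3.39  0.03 -0.01]
(np.float64(0.3873885044553974), np.float64(0.2623443155395784), np.float64(153.34124245150724), array([0.917], dtype=float32))
```

View pics/w6.png

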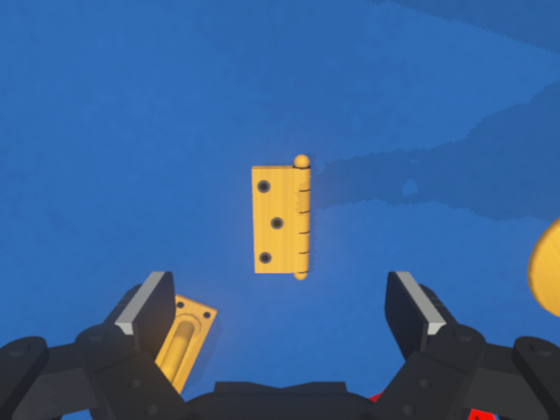

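The hinge is centred at (280,220) and aligned, and the wrist fit is within 2.6 mm.

Emit:
play_rows --pt "0.6 0 -0.05 0 -1" --pt "0.8 0 0 0 -1" --pt "0.8 0 0 0 -1" --pt "0.6 0 0 0 -1" --pt "0.4 0 0 0 -0.4" --pt "0.2 0 0 0 -0.3" --pt "0 0 0 0 0" --pt "0 0 0 0 1" --pt "0 0 0 0 1" --pt "0 0 0 0 1"

```text
clock: 24.27
eef_pos: [0.3845, 0.2616, 0.0012]
tcp_rot: [54.2, 90.0, 26.8]
contact_force: [-0.4, -2.3, 6.1]
grip_width: 0.404
```

Emit:
play_rows --pt "0 0 0 0 1" --pt "0 0 0 0 1" --pt "-0.3 0 0 0 1" --pt "-0.6 0 0 0 1" --pt "-1 0 0 0 1" --pt "-1 0 0 0 1" --pt "-1 0 0 0 1" --pt "-0.7 0 0 0 1" --pt "0 0 0 0 1"

```text
clock: 25.02
eef_pos: [0.385, 0.2622, 0.1189]
tcp_rot: [64.6, 89.7, 37.1]
contact_force: [-0.2, 0.5, -1.7]
grip_width: 0.404
```

```bash
python3 tr.py h -.023 .047; python3 go.py .6033 -.1915 .03 -1.9
```

```text
target 0.6033709384176004 -0.1914632707478013
tcp [0.385  0.2622 0.1189] jaw 62.6 toolx [ 0.004  0.003 -1.   ] q [-28.  43. -18. 115.  29.  26.  -6.] F [-0.2  0.5 -1.7] t 25.0 w 0.404
twist 14.06 shift xyz [ 3.54  9.32 17.86]
twist -25.21 shift xyz [  3.54  -9.32 -17.86]
```

Emit:
play_rows --pt "0 0 0 0.9 1" --pt "0 0 0 0.9 1" --pt "0 0 0 0.9 1" --pt "0 0 0 0.9 1" --pt "0 0 0 0.9 1" --pt "0 0 0 0.9 1" --pt "0 0 0 0.9 1" --pt "0 0 0 0.9 1" --pt "0 0 0 0.9 1" --pt "0 0 0 0.9 1"

```text
clock: 25.85
eef_pos: [0.3839, 0.2617, 0.1155]
tcp_rot: [164.5, 90.0, 95.6]
contact_force: [0.6, 0.3, -2.0]
grip_width: 0.405
```

Emit:
play_rows --pt "0 0 0 0.9 1" --pt "0 0 0 0.9 1" --pt "0 0 0 0.9 1" --pt "0 0 0 0.9 1" --pt "0 0 0 0.9 1" --pt "0 0 0 0.5 1" --pt "0 0.52 1 0 1" --pt "0 0.52 1 0 1" --pt "0 0.52 1 0 1" --pt "0 0.52 1 0 1"

```text
clock: 26.68
eef_pos: [0.4335, 0.1592, 0.1154]
tcp_rot: [-118.1, 90.0, 150.4]
contact_force: [-0.2, -0.3, -1.4]
grip_width: 0.403
```

Emit:
play_rows --pt "0 0.52 1 0 1" --pt "0 0.52 1 0 1" --pt "0 0.52 1 0 1" --pt "0 0.52 1 0 1" --pt "0 0.52 1 0 1" --pt "0 0.52 1 0 1" --pt "0 0.52 1 0 1" --pt "0 0.52 1 0 1" --pt "0 0.52 1 0 1" --pt "0 0.52 1 0 1"

```text
clock: 27.52
eef_pos: [0.5566, -0.0946, 0.1154]
tcp_rot: [-98.7, 90.0, 169.8]
contact_force: [-0.4, 0.2, -1.5]
grip_width: 0.401
```

```bash
python3 go.py .6033 -.1915 .03 -1.9
```

```text
tcp [ 0.5566 -0.0946  0.1154] jaw -1.6 toolx [-0.  0. -1.] q [ 12.  49. -12.  95.  14.  38.  -8.] F [-0.4  0.2 -1.5] t 27.5 w 0.401
twist 0.08 shift xyz [3.42 2.   3.81]
twist -39.19 shift xyz [ 3.42 -2.   -3.81]
```

Emit:
play_rows --pt "0 0.5 0.95 0.08 1" --pt "0 0.5 0.95 0 1" --pt "0 0.5 0.95 0 1" --pt "0 0.5 0.96 0 1" --pt "0.6 0 0 0 1" --pt "0.8 0 0 0 1" --pt "0.8 0 0 0 1" --pt "0.5 0 0 0 1" --pt "0 0 0 0 1" --pt "0 0 0 0 1"

```text
clock: 28.35
eef_pos: [0.6032, -0.1898, 0.048]
tcp_rot: [-105.7, 90.0, 162.4]
contact_force: [-0.2, 0.4, -0.8]
grip_width: 0.409
```

```bash
python3 go.py .6033 -.1915 .0095 -1.9
python3 - <<'E'
from fit import *
a=optics.capture("wrist"); cv2.imwrite("pics/w7.png",a["frame"])
E
```

```text
tcp [ 0.6032 -0.1898  0.048 ] jaw -1.9 toolx [-0.001  0.    -1.   ] q [ 20.  59. -12.  81.  16.  41.  -0.] F [-0.2  0.4 -0.8] t 28.4 w 0.409
twist -0.0 shift xyz [1.54 0.01 0.07]
twist 39.26 shift xyz [ 1.54 -0.01 -0.07]
```

View pics/w7.png

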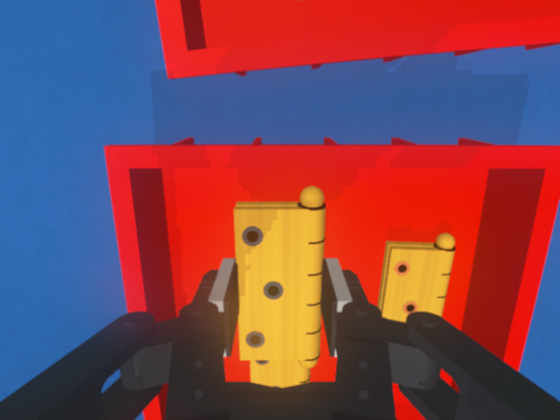

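The hinge is level and aligned over the free part of the tray, with the first hinge just below it at (280,375) and about 10 mm of gap on either end. I'll lower it.

Emit:
play_rows --pt "0.5 0 0.03 0 1" --pt "0.5 0 0 0 1" --pt "0.3 0 0 0 1" --pt "0.14 0 0 0 1" --pt "0.05 0 0 0 1" --pt "0.05 0 0 0 1" --pt "0 0 0 0 1"

```text
clock: 28.98
eef_pos: [0.6033, -0.1906, 0.0094]
tcp_rot: [111.2, 90.0, 19.2]
contact_force: [-0.9, 0.7, -0.9]
grip_width: 0.402
```

Emit:
play_rows --pt "0.04 0 0 0 1" --pt "0.04 0 0 0 1" --pt "0 0 0 0 1"

```text
clock: 29.23
eef_pos: [0.6032, -0.1906, 0.0073]
tcp_rot: [145.8, 90.0, 53.9]
contact_force: [0.2, 0.7, -2.3]
grip_width: 0.403
```

Emit:
play_rows --pt "0.04 0 0 0 1" --pt "0.03 0 0 0 1" --pt "0 0 0 0 1"

```text
clock: 29.48
eef_pos: [0.6032, -0.1905, 0.0054]
tcp_rot: [-134.2, 90.0, 133.8]
contact_force: [-0.9, 0.5, -2.0]
grip_width: 0.406
```

Emit:
play_rows --pt "0.03 0 0 0 1" --pt "0 0 0 0 1"

```text
clock: 29.65
eef_pos: [0.6032, -0.1906, 0.0052]
tcp_rot: [-92.0, 90.0, 176.1]
contact_force: [-2.5, 0.8, 7.0]
grip_width: 0.404
```

Contact at 5.2 mm. Release.

Emit:
play_rows --pt "0 0 0 0 1" --pt "0 0 0 0 0" --pt "0 0 0 0 -0.15" --pt "0 0 0 0 -0.15" --pt "0 0 0 0 -0.15" --pt "-0.3 0 0 0 -0.15" --pt "-0.7 0 0 0 -0.15" --pt "-1 0 0 0 -0.15" --pt "-1 0 0 0 -0.15" --pt "-1 0 0 0 -1"

```text
clock: 30.48
eef_pos: [0.6031, -0.1905, 0.1064]
tcp_rot: [179.3, 90.0, 87.4]
contact_force: [0.1, 0.8, -0.5]
grip_width: 0.697
```

```bash
python3 go.py .4489 .1357 .085 39.1; python3 go.py .4489 .1357 .085 -1.9|grep -m1 twist
```

```text
tcp [ 0.6031 -0.1905  0.1064] jaw -1.9 toolx [ 0.  0. -1.] q [ 21.  55. -13.  79.  15.  48.   1.] F [ 0.1  0.8 -0.5] t 30.5 w 0.697
twist -8.95 shift xyz [  0.86   3.44 -14.02]
twist 30.32 shift xyz [ 0.86 -3.44 14.02]
twist -0.01 shift xyz [  0.86  -6.6  -12.84]
```

Emit:
play_rows --pt "0 0 0 -0.9 -1" --pt "0 0 0 -0.9 -1" --pt "0 0 0 -0.9 -1" --pt "0 0 0 -0.9 -1" --pt "0 0 0 -0.9 -1" --pt "0 0 0 -0.9 -1" --pt "0 0 0 -0.9 -1" --pt "0 0 0 -0.9 -1" --pt "0 0 0 -0.9 -1" --pt "0 0 0 -0.85 -1"

```text
clock: 31.32
eef_pos: [0.6033, -0.1907, 0.1054]
tcp_rot: [18.4, 90.0, -32.3]
contact_force: [0.2, -0.3, 0.1]
grip_width: 1.0
```

Emit:
play_rows --pt "0 0.25 -1 0 -1" --pt "0 0.25 -1 0 -1" --pt "0 0.25 -1 0 -1" --pt "0 0.25 -1 0 -1" --pt "0 0.25 -1 0 -1" --pt "0 0.25 -1 0 -1" --pt "0 0.25 -1 0 -1" --pt "0 0.25 -1 0 -1" --pt "0 0.25 -1 0 -1" --pt "0 0.25 -1 0 -1"

```text
clock: 32.15
eef_pos: [0.4936, 0.0438, 0.1054]
tcp_rot: [49.1, 90.0, -1.9]
contact_force: [-0.2, 0.9, -0.1]
grip_width: 1.003
```

Emit:
play_rows --pt "0 0.24 -1 0 -1" --pt "0 0.23 -1 0 -1" --pt "0 0.23 -1 0 -1" --pt "0 0.24 -1.0 0 -1" --pt "0.4 0 0 0 -1" --pt "0 0 0 0 -1" --pt "0 0 0 0 -1"

```text
clock: 32.73
eef_pos: [0.4494, 0.1349, 0.0951]
tcp_rot: [-46.8, 90.0, -97.7]
contact_force: [0.1, -0.5, -0.3]
grip_width: 1.001
```

```bash
python3 go.py .4489 .1357 .0155 39.1
python3 - <<'E'
from fit import *
a=optics.capture("wrist"); cv2.imwrite("pics/w8.png",a["frame"])
print(proj(a,np.float64([[.4489,.1357,.034]])))
print(fit([a],"pull",.4489,.1357,np.radians(-50.9),0,win=140))
E
```

```text
tcp [0.4494 0.1349 0.0951] jaw 39.1 toolx [-0.    -0.001 -1.   ] q [-13.  46. -13. 115.  26.  22.  -7.] F [ 0.1 -0.5 -0.3] t 32.7 w 1.001
twist -0.0 shift xyz [ 3.18  0.   -0.04]
twist 39.27 shift xyz [ 3.18 -0.    0.04]
[[278.84691055 225.98853433]]
(np.float64(0.4499239876152128), np.float64(0.13690900015602345), np.float64(-51.45914052919727), array([0.936], dtype=float32))
```

View pics/w8.png

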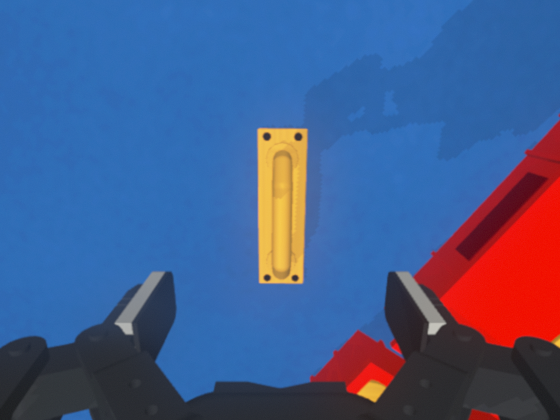

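The pull handle is centred at (282,210) with its bar square to the jaws, and the fit agrees to 2 mm. I'll descend and grip the bar.

Emit:
play_rows --pt "0.6 0 -0.05 0 -1" --pt "0.8 0 0 0 -1" --pt "0.8 0 0 0 -1" --pt "0.6 0 0 0 -1" --pt "0.38 0 0 0 -1" --pt "0 0 0 0 0" --pt "0 0 0 0 0.4" --pt "0 0 0 0 0.6" --pt "0 0 0 0 1" --pt "0 0 0 0 1"

```text
clock: 33.62
eef_pos: [0.4489, 0.1363, 0.016]
tcp_rot: [79.1, 89.9, 28.1]
contact_force: [-0.1, -0.2, -0.4]
grip_width: 0.3
```

Emit:
play_rows --pt "0 0 0 0 1" --pt "0 0 0 0 1" --pt "0 0 0 0 1" --pt "-0.3 0 0 0 1" --pt "-0.6 0 0 0 1" --pt "-1 0 0 0 1" --pt "-1 0 0 0 1" --pt "-1 0 0 0 1" --pt "0 0 0 0 1"

```text
clock: 34.37
eef_pos: [0.4495, 0.1365, 0.1168]
tcp_rot: [70.3, 89.7, 19.4]
contact_force: [-0.7, -0.4, -2.0]
grip_width: 0.128
```

```bash
python3 go.py .6012 .2251 .04 2.3
```

```text
tcp [0.4495 0.1365 0.1168] jaw 39.1 toolx [ 0.004  0.001 -1.   ] q [-12.  43. -15. 114.  25.  25.  -7.] F [-0.7 -0.4 -2. ] t 34.4 w 0.128
twist 8.02 shift xyz [ 3.1   6.19 -3.3 ]
twist -31.25 shift xyz [ 3.1  -6.19  3.3 ]
```

Emit:
play_rows --pt "0 0 0 0.8 1" --pt "0 0 0 0.8 1" --pt "0 0 0 0.8 1" --pt "0 0 0 0.8 1" --pt "0 0 0 0.8 1" --pt "0 0 0 0.8 1" --pt "0 0 0 0.8 1" --pt "0 0 0 0.8 1" --pt "0 0 0 0.8 1" --pt "0 0 0 0.82 1"

```text
clock: 35.2
eef_pos: [0.4482, 0.1362, 0.1128]
tcp_rot: [-78.9, 90.0, -166.7]
contact_force: [0.7, -0.1, -1.0]
grip_width: 0.126
```

Emit:
play_rows --pt "0 0.6 -0.33 0 1" --pt "0 0.8 -0.43 0 1" --pt "0 0.8 -0.43 0 1" --pt "0 0.8 -0.43 0 1" --pt "0 0.8 -0.43 0 1" --pt "0 0.8 -0.43 0 1" --pt "0 0.8 -0.43 0 1" --pt "0 0.79 -0.4 0 1" --pt "0 0 0 0 1" --pt "0 0 0 0 1"

```text
clock: 36.03
eef_pos: [0.5995, 0.2253, 0.1121]
tcp_rot: [-77.8, 89.9, -165.5]
contact_force: [-0.3, -0.4, -2.5]
grip_width: 0.125
```

```bash
python3 go.py .6012 .2251 .0215 2.3
python3 - <<'E'
from fit import *
a=optics.capture("wrist"); cv2.imwrite("pics/w9.png",a["frame"])
E
```

```text
tcp [0.5995 0.2253 0.1121] jaw 2.3 toolx [-0.001 -0.    -1.   ] q [-20.  55.  -8.  77.   8.  49. -28.] F [-0.3 -0.4 -2.5] t 36.0 w 0.125
twist 0.01 shift xyz [3.62 0.07 0.01]
twist -39.26 shift xyz [ 3.62 -0.07 -0.01]
```

View pics/w9.png

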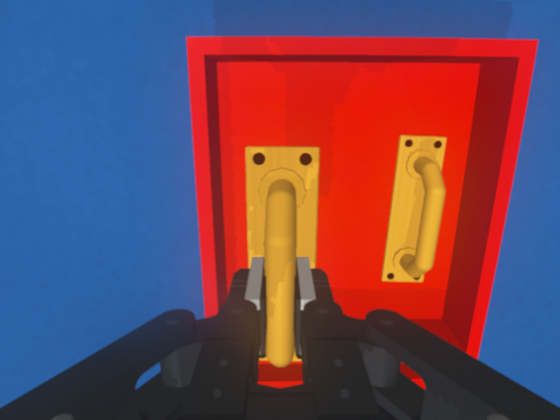

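The handle hangs plate down and parallel to the stock handle (420,210). I'll shift it 9 mm away from the near wall and lower it.

Emit:
play_rows --pt "0.3 0.4 0 0 1" --pt "0.8 0 0 0 1" --pt "0.8 0 0 0 1" --pt "0.8 0 0 0 1" --pt "0.5 0 0 0 1" --pt "0.3 0 0 0 1" --pt "0 0 0 0 1" --pt "0 0 0 0 1"

```text
clock: 36.75
eef_pos: [0.6099, 0.2257, 0.0259]
tcp_rot: [119.9, 90.0, 32.3]
contact_force: [-0.5, 0.8, -1.2]
grip_width: 0.122
```

Emit:
play_rows --pt "0.05 0 0 0 1" --pt "0.04 0 0 0 1" --pt "0 0 0 0 1"

```text
clock: 37.0
eef_pos: [0.61, 0.2257, 0.0236]
tcp_rot: [115.9, 90.0, 28.3]
contact_force: [0.1, 0.1, -2.6]
grip_width: 0.12
```

Emit:
play_rows --pt "0.04 0 0 0 1" --pt "0.04 0 0 0 1" --pt "0 0 0 0 1"

```text
clock: 37.25
eef_pos: [0.6097, 0.2257, 0.021]
tcp_rot: [-109.1, 90.0, 163.2]
contact_force: [-0.5, 0.2, -2.2]
grip_width: 0.126
```

Emit:
play_rows --pt "0.04 0 0 0 1" --pt "0 0 0 0 1"

```text
clock: 37.42
eef_pos: [0.6098, 0.2257, 0.0201]
tcp_rot: [136.8, 90.0, 49.1]
contact_force: [0.2, 0.5, -2.5]
grip_width: 0.121
```

Emit:
play_rows --pt "0.03 0 0 0 1" --pt "0 0 0 0 1"

```text
clock: 37.58
eef_pos: [0.6103, 0.2257, 0.0198]
tcp_rot: [104.5, 89.9, 16.8]
contact_force: [2.0, -0.6, 4.0]
grip_width: 0.125
```

Emit:
play_rows --pt "0.03 0 0 0 1" --pt "0 0 0 0 1"

```text
clock: 37.75
eef_pos: [0.6106, 0.2258, 0.0196]
tcp_rot: [104.5, 89.9, 16.9]
contact_force: [0.2, -2.0, 11.8]
grip_width: 0.124
```

Contact at 19.8 mm, as expected. Release, lift and check.

Emit:
play_rows --pt "-0.01 0 0 0 1" --pt "0 0 0 0 0.5" --pt "0 0 0 0 0.2" --pt "0 0 0 0 0.2" --pt "0 0 0 0 0.2" --pt "-0.3 0 0 0 0.2" --pt "-0.7 0 0 0 0.2" --pt "-1 0 0 0 0.2" --pt "-1 0 0 0 0.2" --pt "-1 0 0 0 -0.5"

```text
clock: 38.58
eef_pos: [0.6096, 0.2256, 0.1205]
tcp_rot: [-170.5, 90.0, 101.9]
contact_force: [0.2, 0.8, 1.3]
grip_width: 0.527
```

Emit:
play_rows --pt "-0.7 0 0 0 -1" --pt "0 -0.8 0 0 -1" --pt "0 -0.9 0 0 -1" --pt "0 -0.9 0 0 -1" --pt "0 -0.9 0 0 -1" --pt "0 -0.9 0 0 -1" --pt "0 -0.9 0 0 -1" --pt "0 -0.8 0 0 -1" --pt "0 0 0 0 -1" --pt "0 0 0 0 -1"

```text
clock: 39.42
eef_pos: [0.4572, 0.2197, 0.137]
tcp_rot: [118.1, 90.0, 30.5]
contact_force: [1.2, 0.2, 0.5]
grip_width: 0.999
```

Run:
```python
from fit import *
t=optics.capture("top"); s=optics.capture("scene")
a=cv2.resize(t["frame"][80:280,60:500],(792,360)); b=cv2.resize(s["frame"][130:350,90:510],(460,240))
im=np.zeros((600,792,3),np.uint8); im[:360]=a; im[360:,:460]=b; cv2.imwrite("pics/end.png",im)
for n,k,x,y,w in [("ka","knob",.613,-.043,0),("kb","knob",.6065,.0465,0),("h1","hinge",.60,-.285,88),("h2","hinge",.603,-.19,88),("p","pull",.61,.2257,-88)]:
    f=fit([t,s],k,x,y,np.radians(w),.004,win=26); print(n,np.round(f[:2],4),round(f[2],1),f[3])
```

```text
ka [ 0.6142 -0.043 ] 2.3 [0.909 0.95 ]
kb [0.6062 0.0464] 9.2 [0.941 0.928]
h1 [ 0.5991 -0.2853] 88.0 [0.918 0.826]
h2 [ 0.6019 -0.1934] 88.9 [0.909 0.814]
p [0.6103 0.2248] -88.5 [0.947 0.893]
```

View pics/end.png

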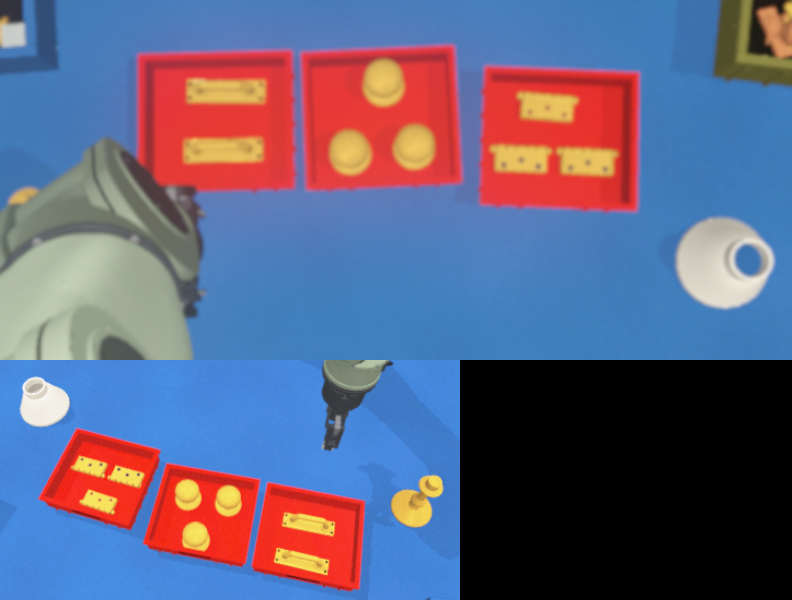

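All five pieces lie flat or upright, each in its own tray and clear of one another. The shade and the candlestick stand at their original pixels, and the gripper is clear of everything.

```bash
python3 -c "
from station import manip; print(manip.sign_off())"
```

```text
the job is handed in; nothing more can be done
None
```

All five fittings are in their matching trays, and I handed the job in at about 39.5 s on the robot's clock (limit 109 s). I did the two knobs first, then the two hinges, then the pull handle. Each piece was lowered in steps of about 1 mm until the wrist force showed it on the tray floor. The highest reading during lowering was about 23 N, on the first knob. The fingers opened only part way before lifting.

- **Position:** In the last top and scene pictures, the knobs stand upright, the hinges lie flat and the handle is plate down. The positions fitted from those pictures match the release points within about 3 mm, and there is about 10 mm between the two placed hinges.
- **Bystanders:** The candlestick and the glass shade stand where they were, judged by eye against the first pictures rather than measured. The gripper was clear of everything at hand-in.
- **Disagreements:** The top and scene cameras differed by 2–4 mm throughout. The scene camera's outline match for the two placed hinges was a little weaker, at 0.81–0.83. No check failed.

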